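Set the analyser of a polarising dish viewer to 120 and light it

TASK

Set the analyser ring of the white polarising viewer to 120 degrees: press the ring down against its spring, turn it while it is held down, and let it spring fully back up so that it is latched with the 120 line at the yellow index line. Then switch the viewer's lamp on by swinging its green-tipped lever fully over, away from the side it leans to at the start. Leave everything else on the bench where it is.

Things in the scene. Friction and masses are not known exactly. Their poses are not given: they have to be found in the camera images.
- viewer: Polarising viewer, fixed: white box 45 mm high, from -80 to 80 mm in its x and -150 to 90 mm in its y. Origin on the bench, below the ring's axis; z up. Round the ring stands a 112 mm collar, rim 67 mm above the bench. The yellow index line, 4 mm wide, crosses the collar on the +x side and runs down over the box. The lamp lever stands on the box at y -115 mm.
- index (a point): Where the yellow index line, produced inward, meets the scale: 44 mm from the ring's axis, straight +x of it in the viewer's frame, 68 mm above the bench; fixed to the viewer.
- ring_grip (a point): Middle of the ring's grip, on its vertical axis, 94 mm above the bench while up. The grip is a knurled aluminium cylinder, 52 mm diameter, 68 to 112 mm above the bench, dark film on top; grasp it across from above at any yaw. Below it is the black scale disc, 98 mm diameter, top 68 mm above the bench.
- ring (a joint): Scale reading at the index, rad, at the start 4.19 to 6.28 (240 to 360 degrees); 2.094 is 120 degrees, so are 2.094 plus or minus 6.283. It grows as the ring turns anticlockwise seen from above; no end stops. While the ring is up a hidden stud holds it at every 15 degrees, where a line meets the index, and it cannot turn; pressed down it turns easily (0.04 N m).
- ring_press (a joint): How far the ring is pressed down, m: 0 = fully up (latched), 0.007 = on its stop. Hold it at 0.0055 or more to turn it past the stud. The spring resists with 8 N at first, 14 N at the stop. Let go within a few degrees of a line, the ring rises and centres itself; midway between lines it may stay caught part-way down.
- zero_line (a point): On the scale's zero, a broad red line, 44 mm from the ring's axis; turns with the ring. White lines every 15 degrees, longer at 45, 135, 225 and 315; those of 90, 180, 270 have one, two, three white dots at the inner end. No figures. The scale counts up clockwise seen from above, so turning the ring anticlockwise raises the reading.
- line_120 (a point): On the scale's line of 120 (two lines clockwise past the one-dot line of 90), 44 mm from the ring's axis; turns with the ring. It must come to index.
- lamp_tip (a point): Centre of the green ball, 26 mm diameter, on the lamp lever, 60 mm from its pivot. The pivot is parallel to the viewer's y, 67 mm above the bench, at x 0, y -115 mm of the viewer. The ball is 120 mm above the bench, 127 at mid swing; off is 29 mm to the viewer's -x, on is 29 mm to +x. It moves with about 1 N and stays where left.
- lamp (a joint): Angle of the lamp lever, rad: 0 = off (leaning to the viewer's -x), 1.0 = fully on (leaning to +x).
- dish_a: Closed culture dish, 94 mm diameter, 16 mm high, cream, beside the viewer; origin under its centre. Bystander.
- dish_b: Closed culture dish, 94 mm diameter, 16 mm high, red, farther left; origin under its centre. Bystander.
- spare_ring: Spare polariser in a plain aluminium ring, 52 mm diameter, 18 mm high, without a scale, on the bench near the lever end of the viewer; origin under its centre. Bystander.
- pipette_a: Pipette with grey button lying on the bench, 275 mm long along its x, 31 mm high; origin under the front end of its handle. Bystander.
- pipette_b: Pipette with blue button, the same size. Bystander.
- tip_box: Dark pink tip box with a white lid, 124 x 89 x 77 mm; origin under its centre. Bystander.
- bottle: Glass jar with a blue cap, 70 mm diameter, 150 mm high; origin under its centre. Bystander.

How it is judged:
By the outcome, as a careful person would: the job done as asked, in the order asked, and still so for the second after the job is handed in, with the robot touching nothing.
It also fails if it takes over 51 s, if anything falls off the work surface, if the arm or the gripper's body presses on something with over 40 N, if the wrist force passes 120 N, or if a joint passes its speed limit or range.

ROBOT

A 6-joint arm with a two-finger parallel gripper is mounted at the origin on the work surface. World frame = base frame: x ahead of the robot, y to its left, z up, the work surface at z = 0. Lengths are in m, angles in rad, forces in N, time in s.
With the tool pointing down it reaches from about 0.25 to 0.8 m from the base axis. Payload 3.9 kg.
Tool frame: the origin (TCP) lies at the very end of the fingers, on their centre line; the grasp point (between the pads) lies 19 mm behind it; z points along the fingers, x is the direction in which the jaws open and shut, and the axes are right-handed (so a half turn about z gives the same grasp; the last joint's range is limited). The gripper opens to 85 mm and grips with 20 to 120 N. Pads are 22 mm wide; open, the fingers measure 114 mm over their backs; the gripper's body (76 mm by 85 mm) begins 54 mm behind the grasp point. The pads swing forward as they close: fully open they stand 13 mm farther back than shut.
Start: joints at [-1.287, 0.26, -0.138, 1.173, 0, 1.571], TCP at [0.147, -0.504, 0.231] pointing down, gripper open.
Joint ranges: [-2.78, 2.78], [-0.83, 1.72], [-1.28, 1.37], [-1.9, 2.12], [-1.57, 1.48], [-3.14, 3.14]. Speed limits (rad/s): [2.57, 2.57, 3.14, 3.14, 3.14, 3.14].

INTERFACE

Orientations are given as a unit quaternion [w, x, y, z].
In Python, from cell import * gives the robot as it stands.
- The arm moves only by the shell command python3 -m pendant 'ROWS'. ROWS is JSON, one flat list of numbers, 7 for each row, row after row: the shift along the tool's x, y, z in m, then the turn, a rotation vector about the tool's x, y, z in rad, then the finger opening in m, from 0 to 0.0854. In form: [x, y, z, wx, wy, wz, fingers, x, y, z, wx, wy, wz, fingers, ...]. A call has 1 to 5 rows; each row shifts and turns the commanded pose from where the row before left it, along the tool's axes as they then stand; what a row does not reach is not made up. A row lasts 1/10 s, in which the tool goes at most 50 mm and 8.59 degrees, less where a joint would pass 70% of its speed; a pose out of reach is approached as far as the arm can. A call is refused whole if a number of a shift passes 0.05 or a number of a turn 0.15, either way. A call with a gripper value outside its range is refused whole. The fingers move at their own pace and stop on an object; the grip force is fixed at half the most. Time passes only in rows, so rows that do not move let the fingers close. It gives the time, the measured TCP pose, the force and the opening at its end, in the units of the state.
- get_state(): the state, without advancing time (a new reading comes with each control period).
- get_image(name): name is "scene" or "top" or "wrist"; returns a dict with "color" (480x640x3 uint8, red, green, blue), "fovy" (degrees; the focal length in pixels is half the picture's height over the tangent of half this angle, whatever the lens; pixels are square), "cx", "cy" (the principal point, pixels), "k1" (the pictures are not rectified: a ray, as slopes to the right and down, at radius r is drawn at 1 + k1 r^2 times it, then the intrinsics apply), "R" (3x3) and "t" (3): a world point X has camera coordinates R X + t. Camera axes: x right, y down, z forward; pixel columns grow to the right and rows downward; lengths in m; the calibration is good to about 2 mm. A picture is of the moment at which its call begins. There is no depth.
- finish_job(): hands the job in, once; it reports no verdict.
The state is a dict: "clock": time; "joint_positions": joint angles; "dq": joint speeds; "joint_torque": joint torques, N m; "position": TCP position; "tcp_rot": TCP orientation; "force": force on the tool from outside, world axes, zero at the start; "moment": the same for the moment, N m; "gripper_width": finger opening in m.
Only numpy, scipy, OpenCV 4.12 (cv2) and the standard library are available. Lean on these libraries where they do the work, as an engineer would, in place of code of your own. Each camera call takes 0.05 s, during which the arm holds its last target.

## Working session

There is one attempt and no reset: what is moved stays moved. The work goes in short steps, Python scripts to look and compute and a shell command to move; the robot and the scene stay as the last step left them, time stands still between calls to the robot, and variables do not carry over. Pictures are saved under pics/ and viewed, and the job is handed in when it is done.

```bash
ls; mkdir -p pics; cat > h.py <<'E'
import numpy as np,cv2
from cell import *
def cam(n):
    im=get_image(n); return im
def K(im):
    f=240/np.tan(np.radians(im["fovy"])/2)
    return np.array([[f,0,im["cx"]],[0,f,im["cy"]],[0,0,1.]])
def ray(im,uv):
    k=K(im); p=cv2.undistortPoints(np.array([[uv]],float),k,np.array([im["k1"],0,0,0.]))  # approx inverse
    d=np.array([*p[0,0],1.]); R=np.array(im["R"]); return -R.T@np.array(im["t"]),R.T@d
def onplane(im,uv,z):
    o,d=ray(im,uv); return o+d*(z-o[2])/d[2]
def proj(im,X):
    p,_=cv2.projectPoints(np.array(X,float).reshape(-1,1,3),cv2.Rodrigues(np.array(im["R"],float))[0],np.array(im["t"],float),K(im),np.array([im["k1"],0,0,0.]))
    return p[:,0]
def save(im,n): cv2.imwrite("pics/"+n,cv2.cvtColor(im["color"],cv2.COLOR_RGB2BGR))
E
python3 - <<'E'
from h import *
import pickle
d={}
for n in("scene","top","wrist"):
    im=cam(n); save(im,n+"0.png"); d[n]=im; print(n,im["fovy"],im["k1"],np.round(im["t"],3))
pickle.dump(d,open("d0.pkl","wb"))
print(get_state())
E
```

```text
pics
scene 45.86606243155238 -0.047896516222014754 [-0.434 -0.128  1.803]
top 43.00782879318466 -0.10554711925953345 [0.003 0.536 1.724]
wrist 61.017879735843216 -0.03187243814464562 [-0.524 -0.033  0.379]
{'clock': 0.15, 'joint_positions': array([-1.28699229e+00,  2.60541714e-01, -1.39059782e-01,  1.17267991e+00,
       -7.23620248e-06,  1.57076223e+00]), 'dq': array([ 1.37964171e-03, -1.39838875e-03,  1.84092607e-03,  6.11725546e-06,
        9.50989314e-04, -1.36018240e-03]), 'joint_torque': array([ 7.50563850e-04, -4.06007051e+01,  2.54166126e+01,  1.26761958e-02,
        3.06232948e-05, -2.46601374e-06]), 'position': array([ 0.14686068, -0.50351202,  0.2306565 ]), 'tcp_rot': array([-4.42637342e-04,  8.00012988e-01, -5.99982223e-01, -5.96198330e-04]), 'force': array([-0.42086847,  0.42115854, -0.43212502]), 'moment': array([-0.03278909,  0.04266554,  0.01627397]), 'gripper_width': 0.08541018542941163}
```

View pics/scene0.png

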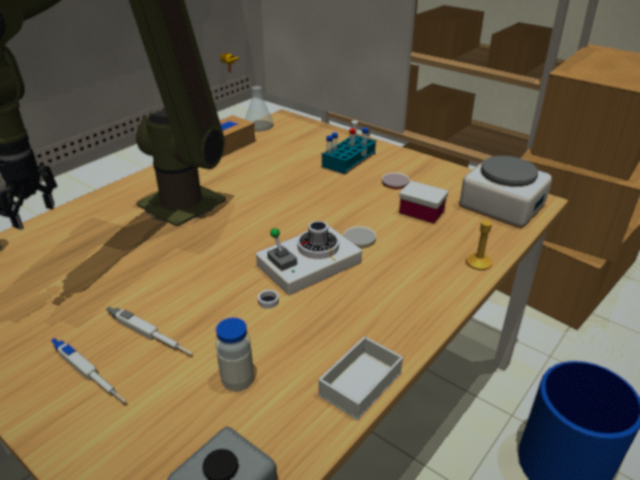

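View pics/top0.png

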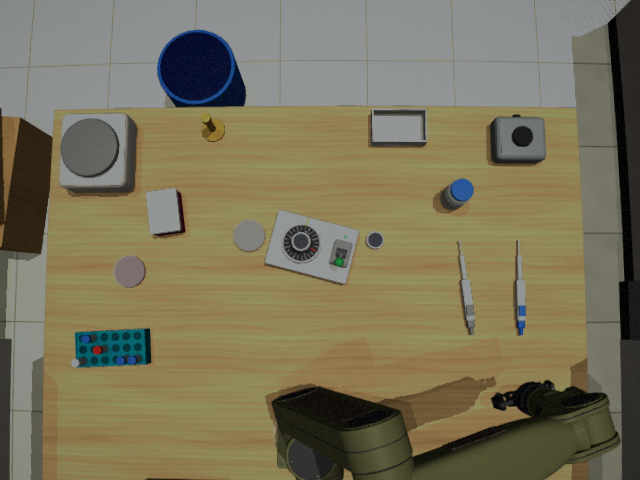

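View pics/wrist0.png

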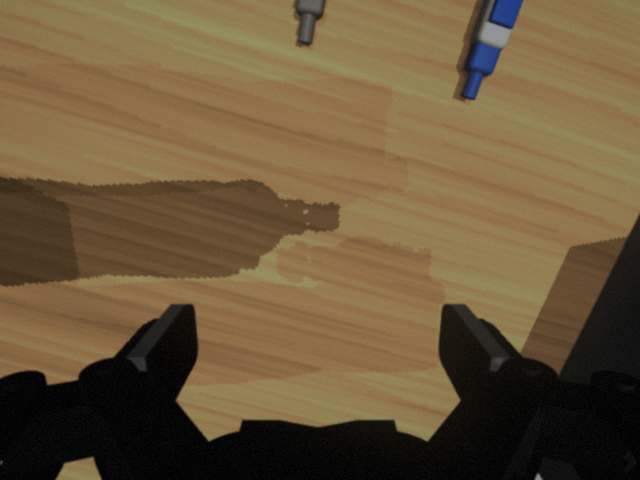

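The scene and top pictures show the viewer near the middle of the bench. In the top view the ring is at about (301,242), the green ball at (340,262) and the spare ring at (375,240). Next I'll measure and zoom in.

```bash
python3 - <<'E'
from h import *
import pickle
d=pickle.load(open("d0.pkl","rb"))
im=d["top"]; c=im["color"][195:300,250:400]; cv2.imwrite("pics/top0z.png",cv2.cvtColor(cv2.resize(c,None,fx=5,fy=5,interpolation=cv2.INTER_CUBIC),cv2.COLOR_RGB2BGR))
for p,z in(((301,242),.112),((301,242),.068),((340,262),.12),((375,240),.018),((279,212),.045),((358,228),.045),((346,283),.045),((265,265),.045)): print(p,np.round(onplane(im,p,z),4))
im=d["scene"]; c=im["color"][215:300,250:370]; cv2.imwrite("pics/scene0z.png",cv2.cvtColor(cv2.resize(c,None,fx=6,fy=6,interpolation=cv2.INTER_CUBIC),cv2.COLOR_RGB2BGR))
E
```

```text
(301, 242) [0.5328 0.0335 0.112 ]
(301, 242) [0.5372 0.0351 0.068 ]
(340, 262) [ 0.4774 -0.0725  0.12  ]
(375, 240) [ 0.5477 -0.1767  0.018 ]
(279, 212) [0.6259 0.0991 0.045 ]
(358, 228) [ 0.5794 -0.1263  0.045 ]
(346, 283) [ 0.423  -0.0914  0.045 ]
(265, 265) [0.4741 0.138  0.045 ]
```

View pics/top0z.png

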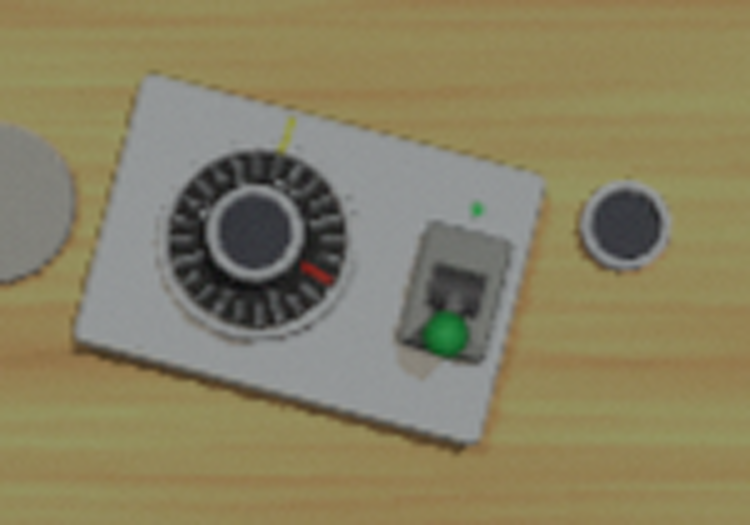

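View pics/scene0z.png

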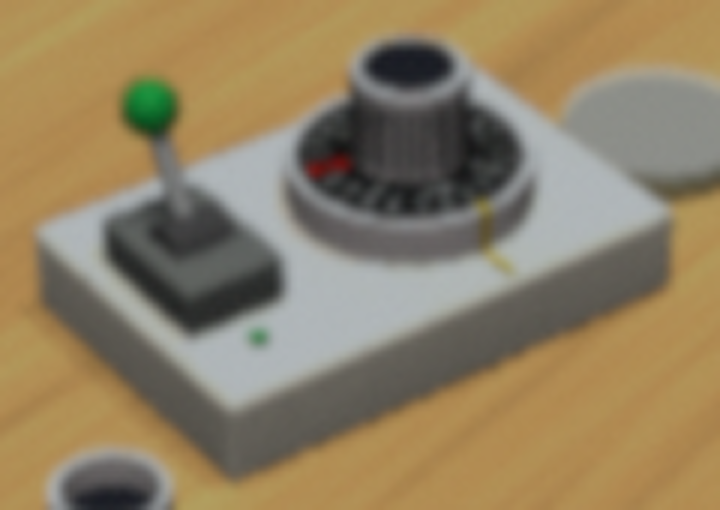

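```bash
cat >> h.py <<'E'
from scipy.spatial.transform import Rotation as Ro
def pose():
    s=get_state(); q=s["tcp_rot"]; return np.array(s["position"]),Ro.from_quat([q[1],q[2],q[3],q[0]]).as_matrix()
def plan(tgt,n,wz):
    "rows for a straight world move to tgt with wz per row about tool z"
    p,R=pose(); st=(np.array(tgt)-p)/n
    for i in range(n):
        print(np.round(R.T@st,4),wz); R=R@Ro.from_rotvec([0,0,wz]).as_matrix()
    print("end yaw",np.degrees(np.arctan2(R[1,0],R[0,0])))
E
python3 - <<'E'
from h import *
import pickle
d=pickle.load(open("d0.pkl","rb")); im=d["wrist"]; p,R=pose()
C=-np.array(im["R"]).T@im["t"]; print("cam in tool",R.T@(C-p)); print("axes in tool cols\n",np.round(R.T@np.array(im["R"]).T,3))
# two-view green ball
def cen(im,m):
    n,l,s,c=cv2.connectedComponentsWithStats(m.astype(np.uint8)); i=1+np.argmax(s[1:,4]); return c[i],s[i]
def tri(rs):
    A=np.zeros((3,3));b=np.zeros(3)
    for o,v in rs:
        v=v/np.linalg.norm(v);P=np.eye(3)-np.outer(v,v);A+=P;b+=P@o
    return np.linalg.solve(A,b)
rs=[]
for n in("top","scene"):
    c=d[n]["color"].astype(int); m=(c[...,1]>c[...,0]+50)&(c[...,1]>c[...,2]+40); ce,s=cen(d[n],m); print(n,ce,s); rs.append(ray(d[n],ce))
print("ball",tri(rs))
plan([.535,.035,.22],15,-.15)
E
```

```text
cam in tool [-0.00041196 -0.06674054 -0.14265506]
axes in tool cols
 [[ 1.    -0.    -0.   ]
 [ 0.     0.965  0.262]
 [ 0.    -0.262  0.965]]
top [338.81132075 261.43396226] [335 258   8   8  53]
scene [274.41860465 231.97674419] [271 229   8   7  43]
ball [ 0.47783837 -0.07026771  0.12150131]
[-0.0272 -0.0349  0.0008] -0.15
[-0.0217 -0.0386  0.0008] -0.15
[-0.0157 -0.0414  0.0008] -0.15
[-0.0093 -0.0433  0.0008] -0.15
[-0.0028 -0.0442  0.0008] -0.15
[ 0.0039 -0.0441  0.0008] -0.15
[ 0.0104 -0.043   0.0008] -0.15
[ 0.0167 -0.041   0.0008] -0.15
[ 0.0227 -0.038   0.0008] -0.15
[ 0.0281 -0.0342  0.0008] -0.15
[ 0.0329 -0.0296  0.0008] -0.15
[ 0.0369 -0.0244  0.0008] -0.15
[ 0.0402 -0.0186  0.0008] -0.15
[ 0.0425 -0.0124  0.0008] -0.15
[ 0.0439 -0.0059  0.0008] -0.15
end yaw 55.17820044081266
```

```bash
python3 -m pendant '[-0.0272,-0.0349,0.0008,0,0,-0.15,0.085,-0.0217,-0.0386,0.0008,0,0,-0.15,0.085,-0.0157,-0.0414,0.0008,0,0,-0.15,0.085,-0.0093,-0.0433,0.0008,0,0,-0.15,0.085,-0.0028,-0.0442,0.0008,0,0,-0.15,0.085]'
python3 -c "
from h import *
plan([.535,.035,.22],10,-.15)"
```

```text
clock: 0.65
position: [0.277, -0.3228, 0.2271]
tcp_rot: [-0.0, 0.965, -0.263, -0.0]
force: [0.8, -0.5, 0.1]
gripper_width: 0.0854
[ 0.0041 -0.0439  0.0007] -0.15
[ 0.0106 -0.0428  0.0007] -0.15
[ 0.0169 -0.0407  0.0007] -0.15
[ 0.0228 -0.0378  0.0007] -0.15
[ 0.0282 -0.0339  0.0007] -0.15
[ 0.0329 -0.0293  0.0007] -0.15
[ 0.037  -0.0241  0.0007] -0.15
[ 0.0401 -0.0183  0.0007] -0.15
[ 0.0424 -0.0121  0.0007] -0.15
[ 0.0438 -0.0056  0.0007] -0.15
end yaw 55.49097066690348
```

```bash
python3 -m pendant '[0.0041,-0.0439,0.0007,0,0,-0.15,0.085,0.0106,-0.0428,0.0007,0,0,-0.15,0.085,0.0169,-0.0407,0.0007,0,0,-0.15,0.085,0.0228,-0.0378,0.0007,0,0,-0.15,0.085,0.0282,-0.0339,0.0007,0,0,-0.15,0.085]'
python3 -m pendant '[0.0329,-0.0293,0.0007,0,0,-0.15,0.085,0.037,-0.0241,0.0007,0,0,-0.15,0.085,0.0401,-0.0183,0.0007,0,0,-0.15,0.085,0.0424,-0.0121,0.0007,0,0,-0.15,0.085,0.0438,-0.0056,0.0007,0,0,-0.15,0.085]'
python3 -m pendant '[0,0,0,0,0,-0.15,0.085,0,0,0,0,0,-0.15,0.085,0,0,0,0,0,-0.15,0.085,0,0,0,0,0,0,0.085]'
python3 -c "
from h import *
im=cam('wrist'); save(im,'w1.png')
import pickle; pickle.dump(im,open('w1.pkl','wb'))
p,R=pose(); print(p,np.degrees(np.arctan2(R[1,0],R[0,0])),get_state()['joint_positions'].round(3))"
```

```text
clock: 1.15
position: [0.407, -0.1446, 0.2237]
tcp_rot: [0.0, 0.994, 0.109, 0.0]
force: [0.9, -0.7, 0.1]
gripper_width: 0.0854
clock: 1.65
position: [0.537, 0.0336, 0.22]
tcp_rot: [0.0, 0.885, 0.466, -0.0]
force: [0.6, -1.4, 0.4]
gripper_width: 0.0851
clock: 2.05
position: [0.5361, 0.0321, 0.2198]
tcp_rot: [-0.0, 0.761, 0.649, -0.0]
force: [-0.4, -0.1, -0.8]
gripper_width: 0.0847
[0.5361557  0.03198704 0.21996376] 80.79713135957932 [ 0.06   0.286 -0.131  1.154  0.     0.22 ]
```

View pics/w1.png

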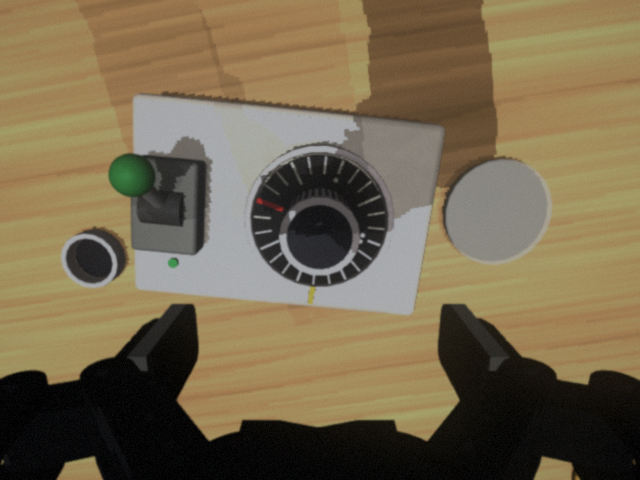

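The wrist picture shows the ring at (319,225), the index line at (311,295), the red zero line at (268,204), the ball at (131,175) and the dots around the ring.

```bash
python3 - <<'E'
from h import *
import pickle
im=pickle.load(open('w1.pkl','rb')); c=im["color"].astype(int)
r,g,b=c[...,0],c[...,1],c[...,2]
def big(m,roi):
    M=np.zeros(m.shape,np.uint8); x0,y0,x1,y1=roi; M[y0:y1,x0:x1]=m[y0:y1,x0:x1]
    n,l,s,ce=cv2.connectedComponentsWithStats(M); i=1+np.argmax(s[1:,4]); ys,xs=np.where(l==i); return np.c_[xs,ys].astype(float)
red=big((r>g+60)&(r>b+60),(240,180,300,230)); yel=big((r>b+70)&(g>b+60),(300,284,325,308))
grn=big((g>r+40)&(g>b+40),(100,150,160,200))
pts=lambda P,z:np.mean([onplane(im,p,z) for p in P],0)
# disc: dark region outline hull at .068
dark=((c.max(2)<70)).astype(np.uint8); M=np.zeros_like(dark); M[140:292,245:392]=dark[140:292,245:392]
n,l,s,ce=cv2.connectedComponentsWithStats(M); i=1+np.argmax(s[1:,4]); 
cs,_=cv2.findContours((l==i).astype(np.uint8),0,2); hull=cv2.convexHull(max(cs,key=len))[:,0].astype(float)
W=np.array([onplane(im,p,.068)[:2] for p in hull])
def circ(W):
    A=np.c_[2*W,np.ones(len(W))]; x=np.linalg.lstsq(A,(W**2).sum(1),rcond=None)[0]; return x[:2],np.sqrt(x[2]+x[:2]@x[:2])
ctr,rad=circ(W); res=abs(np.hypot(*(W-ctr).T)-rad); W=W[res<.002]; ctr,rad=circ(W); print("disc",ctr,rad,len(W))
z=pts(red,.068)[:2]-ctr; y=pts(yel,.067)[:2]-ctr
print("red",z,"yel",y); za,ya=[np.degrees(np.arctan2(v[1],v[0])) for v in(z,y)]; print(za,ya,"reading",(za-ya)%360)
print("ball",pts(grn,.12))
v=c.astype(np.uint8)[90:320,110:460]; cv2.imwrite("pics/w1z.png",cv2.cvtColor(cv2.resize(v[45:210,125:290],None,fx=3.6,fy=3.6,interpolation=cv2.INTER_CUBIC),cv2.COLOR_RGB2BGR))
E
```

```text
disc [0.53557308 0.03364465] 0.05000629971280572 33
red [-0.02319479 -0.04038149] yel [ 0.0555716  -0.01508614]
-119.87269628710162 -15.188162535612724 reading 255.3154662485111
ball [ 0.4775855  -0.07471153  0.12      ]
```

View pics/w1z.png

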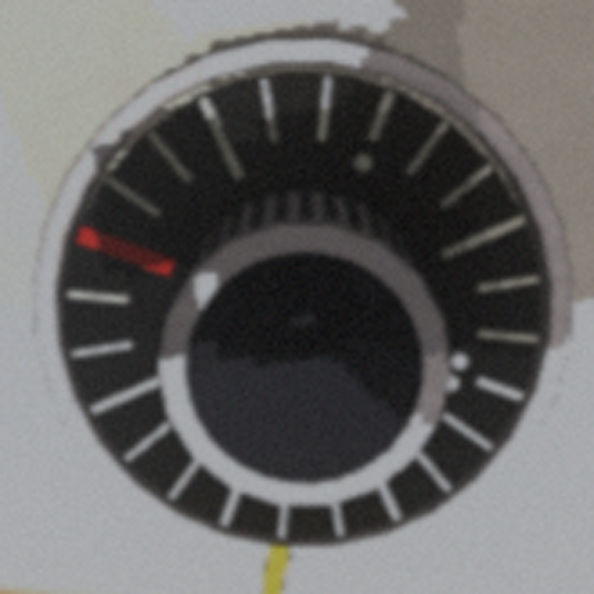

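The count of lines agrees with the red line: the start reading is 255. I need −135°, which is clockwise, so +2.356 rad about tool z. Going down to grip.

```bash
python3 -m pendant '[0.0016,-0.0008,0.04,0,0,0,0.085,0,0,0.04,0,0,0,0.085,0,0,0.04,0,0,0,0.085,0,0,0.021,0,0,0,0.085,0,0,0,0,0,0,0.085]'
python3 -m pendant '[0,0,0,0,0,0,0.04,0,0,0,0,0,0,0.04,0,0,0,0,0,0,0.04,0,0,0,0,0,0,0.04,0,0,0,0,0,0,0.04]'
python3 -m pendant '[0,0,0,0,0,0,0.04,0,0,0,0,0,0,0.04,0,0,0,0,0,0,0.04]'
```

```text
clock: 2.6
position: [0.5325, 0.0332, 0.076]
tcp_rot: [-0.002, 0.762, 0.648, -0.003]
force: [0.1, -0.0, -0.4]
gripper_width: 0.0849
clock: 3.1
position: [0.5375, 0.033, 0.0816]
tcp_rot: [0.002, 0.761, 0.649, 0.001]
force: [-0.4, -2.6, 5.5]
gripper_width: 0.0508
clock: 3.4
position: [0.5375, 0.033, 0.0816]
tcp_rot: [0.002, 0.761, 0.649, 0.001]
force: [-1.4, -1.9, 5.5]
gripper_width: 0.0509
```

```bash
python3 -m pendant '[0,0,0.003,0,0,0,0.04,0,0,0.003,0,0,0,0.04,0,0,0,0,0,0,0.04,0,0,0,0,0,0,0.04]'
python3 -m pendant '[0,0,0.002,0,0,0,0.04,0,0,0,0,0,0,0.04,0,0,0,0,0,0,0.04]'
```

```text
clock: 3.8
position: [0.5376, 0.033, 0.0764]
tcp_rot: [0.002, 0.761, 0.649, 0.001]
force: [-3.4, -2.6, 13.1]
gripper_width: 0.0506
clock: 4.1
position: [0.5376, 0.033, 0.0747]
tcp_rot: [0.002, 0.761, 0.649, 0.002]
force: [-2.8, -2.6, 13.7]
gripper_width: 0.0503
```

```bash
python3 -m pendant '[0,0,0.002,0,0,0,0.04,0,0,0,0,0,0,0.04,0,0,0,0,0,0,0.04]'; python3 -c "
from h import *
print(get_state()['moment'])"
```

```text
clock: 4.4
position: [0.5377, 0.033, 0.0744]
tcp_rot: [0.002, 0.761, 0.649, 0.002]
force: [-7.7, -2.0, 24.2]
gripper_width: 0.0508
[-0.54756396  1.55377235  0.0072268 ]
```

On the stop: z stays put and the force rises. Turning clockwise.

```bash
python3 -m pendant '[0,0,0,0,0,0.1,0.04,0,0,0,0,0,0.1,0.04,0,0,0,0,0,0.1,0.04,0,0,0,0,0,0.1,0.04,0,0,0,0,0,0.1,0.04]'; python3 -c "
from h import *
print(get_state()['moment'], get_state()['joint_positions'])
im=cam('wrist'); save(im,'w2.png')"
```

```text
clock: 4.9
position: [0.5372, 0.0317, 0.0744]
tcp_rot: [0.003, 0.899, 0.438, 0.001]
force: [-8.0, -6.7, 27.1]
gripper_width: 0.0506
[-1.27094984  1.86772084  0.08575106] [ 0.06159667  0.39385201 -0.3798463   0.79224062 -0.00437697  0.72480847]
```

View pics/w2.png

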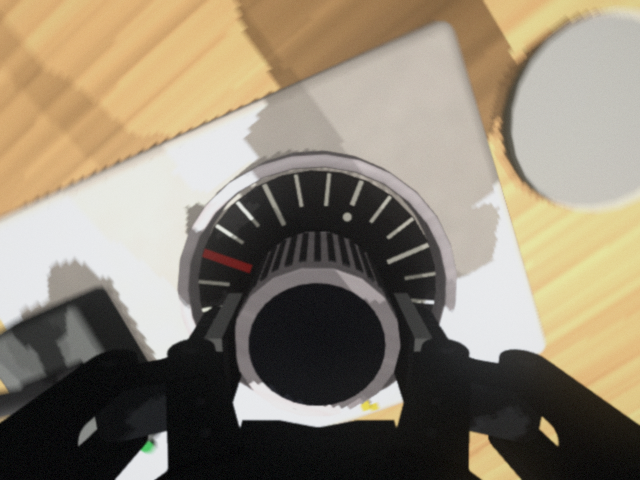

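The picture shows the red line at (228,262), keeping its place relative to the jaws, so the ring turns with the grip. Carrying on.

```bash
python3 -m pendant '[0,0,0,0,0,0.12,0.04,0,0,0,0,0,0.12,0.04,0,0,0,0,0,0.12,0.04,0,0,0,0,0,0.12,0.04,0,0,0,0,0,0.12,0.04]'
python3 -m pendant '[0,0,0,0,0,0.12,0.04,0,0,0,0,0,0.12,0.04,0,0,0,0,0,0.12,0.04,0,0,0,0,0,0.12,0.04,0,0,0,0,0,0.12,0.04]'
python3 -m pendant '[0,0,0,0,0,0.12,0.04,0,0,0,0,0,0.12,0.04,0,0,0,0,0,0.12,0.04,0,0,0,0,0,0.12,0.04,0,0,0,0,0,0.12,0.04]'
python3 -m pendant '[0,0,0,0,0,0.056,0.04,0,0,0,0,0,0,0.04]';  python3 -c "
from h import *
print(get_state()['moment'], get_state()['joint_positions'])
p,R=pose(); print(np.degrees(np.arctan2(R[1,0],R[0,0])))
im=cam('wrist'); save(im,'w3.png');im=cam('top'); save(im,'t3.png')"
```

```text
clock: 5.45
position: [0.5358, 0.0308, 0.0744]
tcp_rot: [0.003, 0.988, 0.153, 0.001]
force: [-10.7, -8.2, 29.7]
gripper_width: 0.0505
clock: 5.95
position: [0.5342, 0.0309, 0.0743]
tcp_rot: [0.003, 0.989, -0.146, 0.0]
force: [-13.8, -8.0, 33.4]
gripper_width: 0.0507
clock: 6.45
position: [0.533, 0.0316, 0.0743]
tcp_rot: [0.002, 0.902, -0.432, -0.0]
force: [-15.8, -5.4, 35.2]
gripper_width: 0.0502
clock: 6.65
position: [0.5329, 0.0317, 0.0743]
tcp_rot: [0.002, 0.89, -0.455, -0.0]
force: [-15.7, -5.3, 35.6]
gripper_width: 0.0506
[-1.19547449  3.40184679  0.00384312] [ 0.06164808  0.39237519 -0.38266482  0.7981354  -0.00357497  2.57788419]
-54.169269330251105
```

View pics/w3.png

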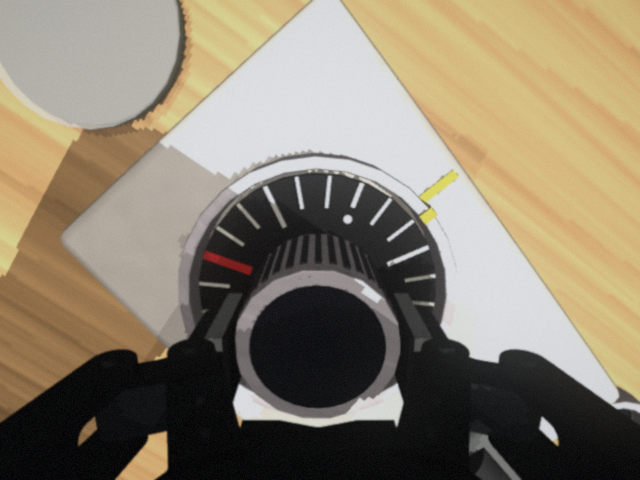

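The picture shows the 120 line, two past the one-dot line, running from (390,245) to (415,225) toward the yellow line at (428,214). The measured yaw change is 134.97°. I'll let it rise while still gripped, then release.

```bash
python3 -m pendant '[0,0,-0.003,0,0,0,0.04,0,0,-0.003,0,0,0,0.04,0,0,-0.003,0,0,0,0.04,0,0,-0.001,0,0,0,0.04,0,0,0,0,0,0,0.04]'
python3 -m pendant '[0,0,0,0,0,0,0.04,0,0,-0.0005,0,0,0,0.04,0,0,-0.0005,0,0,0,0.04]'
```

```text
clock: 7.25
position: [0.5327, 0.0316, 0.0807]
tcp_rot: [0.003, 0.891, -0.455, -0.001]
force: [-8.4, -5.2, 9.4]
gripper_width: 0.0512
clock: 7.55
position: [0.5327, 0.0316, 0.0814]
tcp_rot: [0.003, 0.891, -0.455, -0.001]
force: [-8.1, -5.1, 7.6]
gripper_width: 0.0501
```

Up again (7.6 N, z back to 0.0814). I'll open slowly, then lift clear and look.

```bash
python3 -m pendant '[0,0,0,0,0,0,0.056,0,0,0,0,0,0,0.065,0,0,0,0,0,0,0.085,0,0,0,0,0,0,0.085,0,0,0,0,0,0,0.085]'
python3 -m pendant '[0,0,-0.02,0,0,0,0.085,0,0,-0.04,0,0,0,0.085,0,0,-0.04,0,0,0,0.085,0,0,-0.04,0,0,0,0.085,0,0,0,0,0,0,0.085]'
python3 - <<'E'
from h import *
import pickle
im=cam('wrist'); save(im,'w4.png'); pickle.dump(im,open('w4.pkl','wb')); print(pose())
im=cam('top'); save(im,'t4.png'); pickle.dump(im,open('t4.pkl','wb'))
E
```

```text
clock: 8.05
position: [0.5362, 0.0337, 0.0804]
tcp_rot: [-0.0, 0.891, -0.454, 0.0]
force: [0.3, 0.1, 1.0]
gripper_width: 0.085
clock: 8.55
position: [0.5397, 0.0339, 0.2262]
tcp_rot: [-0.003, 0.891, -0.454, 0.005]
force: [0.8, -0.2, -0.2]
gripper_width: 0.0847
(array([0.53826015, 0.03385351, 0.22344385]), array([[ 5.87428151e-01, -8.09246447e-01,  6.95386396e-03],
       [-8.09267950e-01, -5.87439474e-01,  4.98687563e-04],
       [ 3.68141305e-03, -5.92048235e-03, -9.99975697e-01]]))
```

View pics/w4.png

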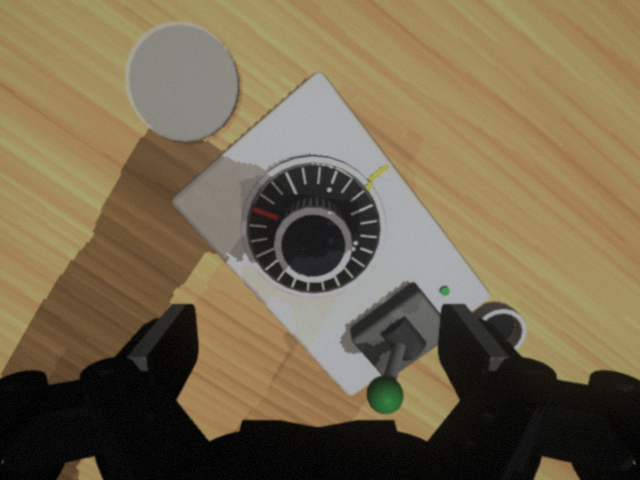

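```bash
python3 - <<'E'
from h import *
import pickle
im=pickle.load(open('w4.pkl','rb')); c=im["color"].astype(int)
r,g,b=c[...,0],c[...,1],c[...,2]
def big(m,roi):
    M=np.zeros(m.shape,np.uint8); x0,y0,x1,y1=roi; M[y0:y1,x0:x1]=m[y0:y1,x0:x1]
    n,l,s,ce=cv2.connectedComponentsWithStats(M); i=1+np.argmax(s[1:,4]); ys,xs=np.where(l==i); return np.c_[xs,ys].astype(float)
red=big((r>g+50)&(r>b+50),(245,200,290,230)); yel=big((r>b+70)&(g>b+60),(362,160,392,192)); grn=big((g>r+40)&(g>b+40),(360,370,410,415))
pts=lambda P,z:np.mean([onplane(im,p,z) for p in P],0)[:2]
dark=((c.max(2)<70)).astype(np.uint8); M=np.zeros_like(dark); M[155:300,240:390]=dark[155:300,240:390]
n,l,s,ce=cv2.connectedComponentsWithStats(M); i=1+np.argmax(s[1:,4])
cs,_=cv2.findContours((l==i).astype(np.uint8),0,2); hull=cv2.convexHull(max(cs,key=len))[:,0].astype(float)
W=np.array([onplane(im,p,.068)[:2] for p in hull])
def circ(W):
    A=np.c_[2*W,np.ones(len(W))]; x=np.linalg.lstsq(A,(W**2).sum(1),rcond=None)[0]; return x[:2],np.sqrt(x[2]+x[:2]@x[:2])
ctr,rad=circ(W); res=abs(np.hypot(*(W-ctr).T)-rad); W=W[res<.002]; ctr,rad=circ(W); print("disc",ctr,rad)
an=lambda v:np.degrees(np.arctan2(v[1],v[0]))
za,ya=an(pts(red,.068)-ctr),an(pts(yel,.06)-ctr); print(za,ya,"reading",(za-ya)%360,"ball",pts(grn,.12))
psi=np.radians(-14.4); Rz=np.array([[np.cos(psi),-np.sin(psi)],[np.sin(psi),np.cos(psi)]])
print("ball in viewer",Rz.T@(pts(grn,.12)-[.5356,.0336]))
t=np.array([.5356,.0336])+Rz@[-.068,-.115]; print(t)
plan([*t,.22],15,-.15)
v=c.astype(np.uint8)[140:310,230:400]; cv2.imwrite("pics/w4z.png",cv2.cvtColor(cv2.resize(v,None,fx=3.5,fy=3.5,interpolation=cv2.INTER_CUBIC),cv2.COLOR_RGB2BGR))
E
```

```text
disc [0.53439582 0.03379031] 0.04967937672045033
104.72817663043315 -12.582331366244722 reading 117.31050799667787 ball [ 0.47514784 -0.0746137 ]
ball in viewer [-0.03164129 -0.11984781]
[ 0.44113701 -0.06087615]
[0.0014 0.0089 0.0001] -0.15
[0.     0.009  0.0001] -0.15
[-0.0013  0.0089  0.0001] -0.15
[-0.0026  0.0086  0.0001] -0.15
[-0.0039  0.0081  0.0001] -0.15
[-0.005   0.0074  0.0001] -0.15
[-0.0061  0.0066  0.0001] -0.15
[-0.007   0.0056  0.0001] -0.15
[-0.0078  0.0045  0.0001] -0.15
[-0.0084  0.0033  0.0001] -0.15
[-0.0087  0.002   0.0001] -0.15
[-0.0089  0.0007  0.0001] -0.15
[-0.0089 -0.0007  0.0001] -0.15
[-0.0087 -0.002   0.0001] -0.15
[-0.0083 -0.0033  0.0001] -0.15
end yaw 74.88993218268021
```

View pics/w4z.png

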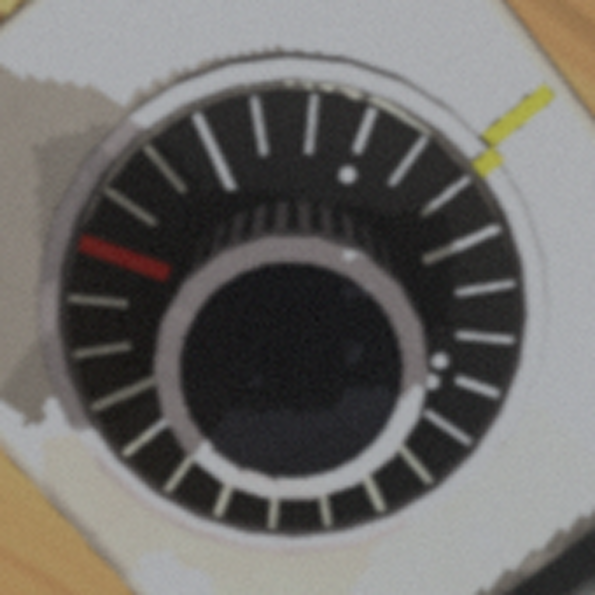

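The zoom shows the one-dot line of 90 at (365,130). Two lines clockwise of it, the 120 line (470,182) meets the yellow line at (487,162). Next is the lever, pushed with closed fingers.

```bash
python3 -m pendant '[0.0014,0.0089,0,0,0,-0.15,0,0,0.009,0,0,0,-0.15,0,-0.0013,0.0089,0,0,0,-0.15,0,-0.0026,0.0086,0,0,0,-0.15,0,-0.0039,0.0081,0,0,0,-0.15,0]'
python3 -m pendant '[-0.005,0.0074,0,0,0,-0.15,0,-0.0061,0.0066,0,0,0,-0.15,0,-0.007,0.0056,0,0,0,-0.15,0,-0.0078,0.0045,0,0,0,-0.15,0,-0.0084,0.0033,0,0,0,-0.15,0]'
python3 -m pendant '[-0.0087,0.002,0,0,0,-0.15,0,-0.0089,0.0007,0,0,0,-0.15,0,-0.0089,-0.0007,0,0,0,-0.15,0,-0.0087,-0.002,0,0,0,-0.15,0,-0.0083,-0.0033,0,0,0,-0.15,0]'
python3 - <<'E'
from h import *
import pickle
im=cam('wrist'); save(im,'w5.png'); pickle.dump(im,open('w5.pkl','wb'));p,R=pose(); print(p,R.round(4))
plan([.4411,-.0609,.108],1,0)
E
```

```text
clock: 9.15
position: [0.5023, 0.0017, 0.2182]
tcp_rot: [0.0, 0.996, -0.093, -0.002]
force: [0.4, -0.2, 0.5]
gripper_width: 0.0115
clock: 9.65
position: [0.4705, -0.0298, 0.2183]
tcp_rot: [-0.001, 0.961, 0.278, -0.002]
force: [-0.8, 0.0, -0.5]
gripper_width: 0.0001
clock: 10.15
position: [0.4388, -0.0612, 0.2184]
tcp_rot: [-0.001, 0.792, 0.61, -0.001]
force: [-0.3, 0.8, 0.3]
gripper_width: 0.0001
[ 0.43762504 -0.06181638  0.21842292] [[ 2.517e-01  9.678e-01 -4.900e-03]
 [ 9.678e-01 -2.517e-01 -2.000e-04]
 [-1.400e-03 -4.700e-03 -1.000e+00]]
[0.0019 0.0037 0.1104] 0
end yaw 75.42301180673665
```

View pics/w5.png

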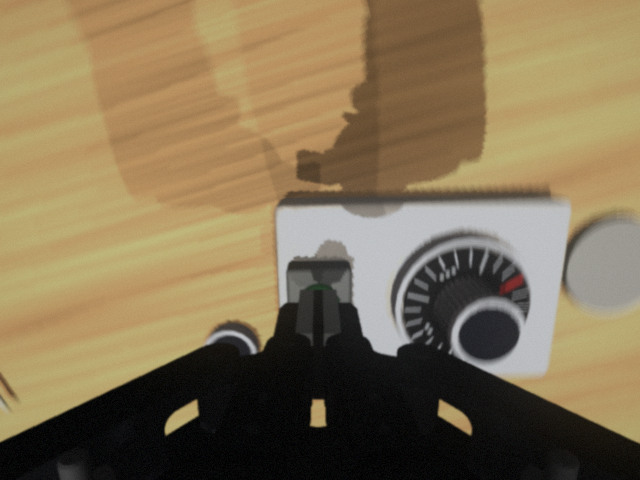

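```bash
python3 -m pendant '[0,0,0.04,0,0,0,0,0,0,0.04,0,0,0,0,0,0,0.03,0,0,0,0,0,0,0,0,0,0,0,0,0,0,0,0,0,0]'
python3 - <<'E'
from h import *
im=cam('scene'); save(im,'s6.png'); c=im["color"][190:310,230:390]; cv2.imwrite("pics/s6z.png",cv2.cvtColor(cv2.resize(c,None,fx=5,fy=5,interpolation=cv2.INTER_CUBIC),cv2.COLOR_RGB2BGR)); print(pose()[0])
E
```

```text
clock: 10.7
position: [0.4394, -0.0609, 0.1097]
tcp_rot: [-0.001, 0.794, 0.607, -0.001]
force: [0.4, 0.5, 0.3]
gripper_width: 0.0
[ 0.44081143 -0.06111926  0.11082702]
```

View pics/s6z.png

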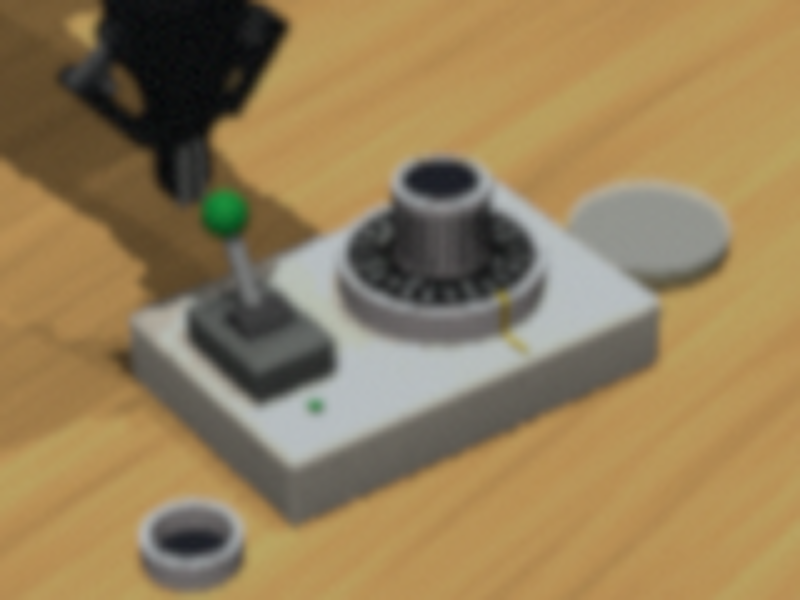

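The fingertips stand behind the green ball (zoomed (225,213)) on its −x side. Pushing toward +x.

```bash
python3 -m pendant '[0,0.01,0,0,0,0,0,0,0.012,0,0,0,0,0,0,0.012,0,0,0,0,0,0,0.012,0,0,0,0,0,0,0.012,0,0,0,0,0]'
python3 -m pendant '[0,0.006,0,0,0,0,0,0,0.005,0,0,0,0,0,0,0,0,0,0,0,0,0,0,0,0,0,0,0]'
```

```text
clock: 11.25
position: [0.498, -0.0767, 0.1106]
tcp_rot: [0.0, 0.794, 0.608, 0.0]
force: [-0.6, 0.7, 1.2]
gripper_width: 0.0003
clock: 11.65
position: [0.5071, -0.0792, 0.1103]
tcp_rot: [0.0, 0.794, 0.608, 0.0]
force: [-0.1, -0.3, -0.2]
gripper_width: 0.0
```

```bash
python3 -m pendant '[0,0.004,0,0,0,0,0,0,0.003,0,0,0,0,0,0,0,0,0,0,0,0,0,0,0,0,0,0,0]'
python3 -m pendant '[0,0.002,0,0,0,0,0,0,0.002,0,0,0,0,0,0,0,0,0,0,0,0]'
python3 - <<'E'
from h import *
im=cam('scene'); save(im,'s7.png'); c=im["color"][190:310,230:390]; cv2.imwrite("pics/s7z.png",cv2.cvtColor(cv2.resize(c,None,fx=5,fy=5,interpolation=cv2.INTER_CUBIC),cv2.COLOR_RGB2BGR)); print(pose()[0])
E
```

```text
clock: 12.05
position: [0.5101, -0.08, 0.1098]
tcp_rot: [-0.003, 0.794, 0.608, -0.002]
force: [-7.3, 1.3, 4.1]
gripper_width: 0.0
clock: 12.35
position: [0.5103, -0.0801, 0.1093]
tcp_rot: [-0.005, 0.794, 0.608, -0.004]
force: [-13.3, 3.8, 8.8]
gripper_width: -0.0001
[ 0.51025625 -0.08007522  0.10929733]
```

View pics/s7z.png

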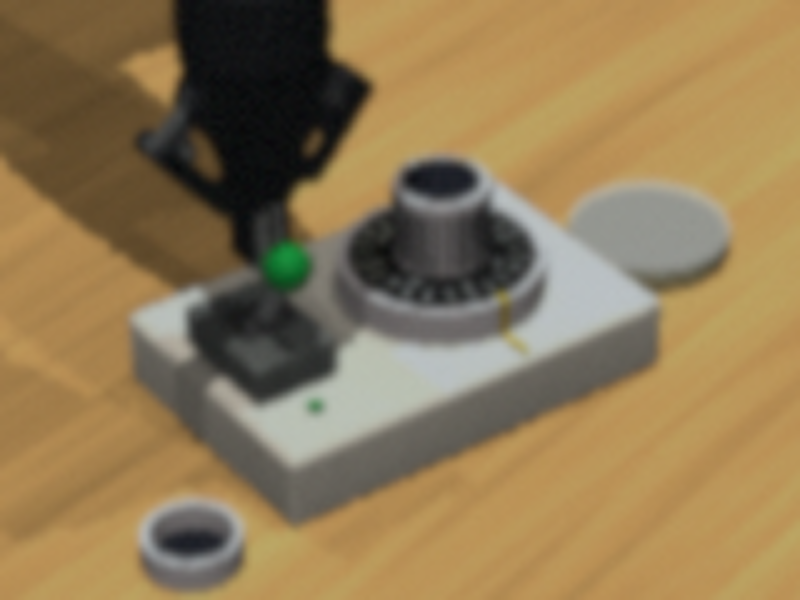

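The ball is swung over to zoomed (288,263), and the force rises without motion, so the lever is on its stop. Backing off and checking.

```bash
python3 -m pendant '[0,-0.015,0,0,0,0,0,0,-0.025,0,0,0,0,0,0,-0.03,0,0,0,0,0,0,-0.02,-0.03,0,0,0,0,0,-0.01,-0.045,0,0,0,0]'
python3 -m pendant '[0.03,0,-0.045,0,0,0,0,0.04,0,-0.01,0,0,0,0,0.03,0,0,0,0,0,0,0,0,0,0,0,0,0,0,0,0,0,0,0,0]'
python3 - <<'E'
from h import *
import pickle
for n in("wrist","top","scene"):
    im=cam(n); save(im,n+'8.png'); pickle.dump(im,open(n+'8.pkl','wb'))
print(pose()[0])
E
```

```text
clock: 12.9
position: [0.4164, -0.0552, 0.1839]
tcp_rot: [-0.003, 0.794, 0.608, -0.003]
force: [1.4, 0.6, 1.1]
gripper_width: -0.0003
clock: 13.4
position: [0.4466, 0.0387, 0.237]
tcp_rot: [0.0, 0.793, 0.609, -0.0]
force: [-0.4, 0.1, -0.3]
gripper_width: 0.0001
[0.44598488 0.0375916  0.2365939 ]
```

View pics/wrist8.png

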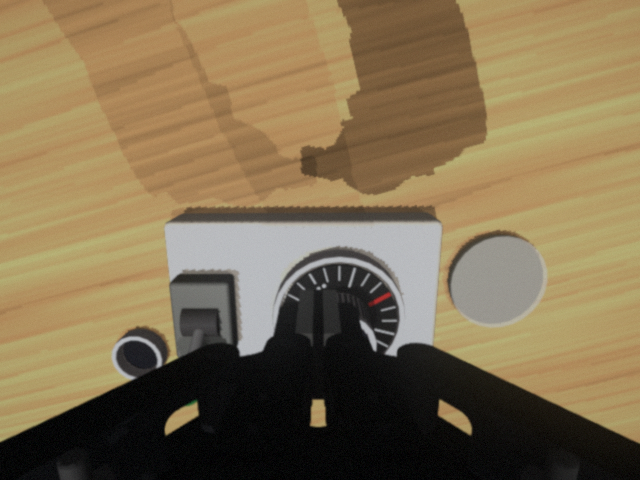

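View pics/top8.png

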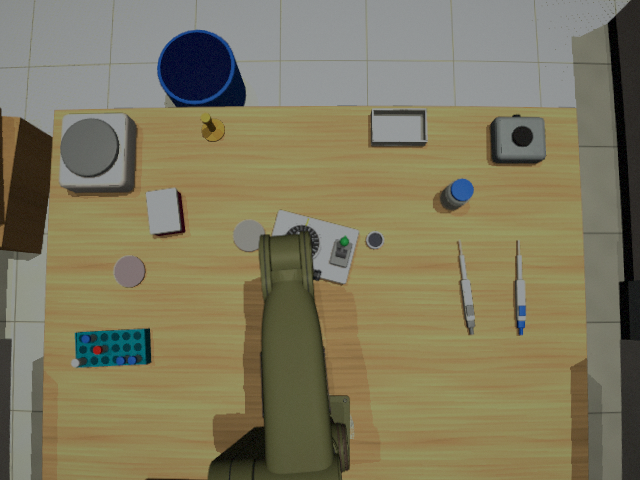

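The lever is over (top view ball at (344,242)) and the bystanders haven't moved. The ring is hidden, so I'll move on for a clean view.

```bash
python3 -m pendant '[0,0.04,-0.01,0,0,0,0,0,0.04,-0.01,0,0,0,0,0,0.04,-0.01,0,0,0,0,0,0.03,0,0,0,0,0,0,0.03,0,0,0,0,0]'
python3 -m pendant '[0,0,0,0,0,0,0,0,0,0,0,0,0,0,0,0,0,0,0,0,0,0,0,0,0,0,0,0,0,0,0,0,0,0,0]'
python3 - <<'E'
from h import *
import pickle
im=cam("wrist"); save(im,'w9.png'); pickle.dump(im,open('w9.pkl','wb'))
print(pose()[0])
E
```

```text
clock: 14.05
position: [0.6215, -0.0105, 0.2668]
tcp_rot: [0.0, 0.795, 0.607, -0.0]
force: [0.3, -0.5, -0.6]
gripper_width: -0.0003
clock: 14.55
position: [0.6195, -0.0084, 0.2674]
tcp_rot: [0.0, 0.794, 0.608, 0.0]
force: [0.3, 1.1, 0.1]
gripper_width: 0.0
[ 0.61967707 -0.00835482  0.26743289]
```

View pics/w9.png

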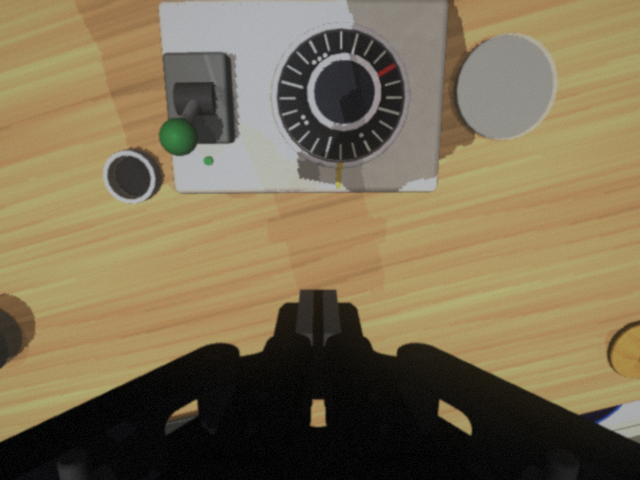

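```bash
python3 - <<'E'
from h import *
import pickle
im=pickle.load(open('w9.pkl','rb')); c=im["color"].astype(int)
r,g,b=c[...,0],c[...,1],c[...,2]
def big(m,roi):
    M=np.zeros(m.shape,np.uint8); x0,y0,x1,y1=roi; M[y0:y1,x0:x1]=m[y0:y1,x0:x1]
    n,l,s,ce=cv2.connectedComponentsWithStats(M); i=1+np.argmax(s[1:,4]); ys,xs=np.where(l==i); return np.c_[xs,ys].astype(float)
red=big((r>g+50)&(r>b+50),(370,55,405,85)); yel=big((r>b+50)&(g>b+35),(330,160,346,186)); grn=big((g>r+40)&(g>b+40),(155,110,200,155))
pts=lambda P,z:np.mean([onplane(im,p,z) for p in P],0)[:2]
dark=((c.max(2)<70)).astype(np.uint8); M=np.zeros_like(dark); M[20:166,268:415]=dark[20:166,268:415]
n,l,s,ce=cv2.connectedComponentsWithStats(M); i=1+np.argmax(s[1:,4])
cs,_=cv2.findContours((l==i).astype(np.uint8),0,2); hull=cv2.convexHull(max(cs,key=len))[:,0].astype(float)
W=np.array([onplane(im,p,.068)[:2] for p in hull])
def circ(W):
    A=np.c_[2*W,np.ones(len(W))]; x=np.linalg.lstsq(A,(W**2).sum(1),rcond=None)[0]; return x[:2],np.sqrt(x[2]+x[:2]@x[:2])
ctr,rad=circ(W); res=abs(np.hypot(*(W-ctr).T)-rad); W=W[res<.002]; ctr,rad=circ(W); print("disc",ctr,rad,len(W))
an=lambda v:np.degrees(np.arctan2(v[1],v[0]))
za,ya=an(pts(red,.068)-ctr),an(pts(yel,.06)-ctr); print(za,ya,"reading",(za-ya)%360,len(red),len(yel))
psi=np.radians(-14.4); Rz=np.array([[np.cos(psi),-np.sin(psi)],[np.sin(psi),np.cos(psi)]])
print("ball in viewer",Rz.T@(pts(grn,.12)-ctr))
v=c.astype(np.uint8)[20:195,260:425]; cv2.imwrite("pics/w9z.png",cv2.cvtColor(cv2.resize(v,None,fx=3.4,fy=3.4,interpolation=cv2.INTER_CUBIC),cv2.COLOR_RGB2BGR))
E
```

```text
disc [0.53505364 0.03415868] 0.04995727215395938 48
105.38175700873286 -15.559247826026786 reading 120.94100483475965 85 90
ball in viewer [ 0.02789534 -0.11897216]
```

View pics/w9z.png

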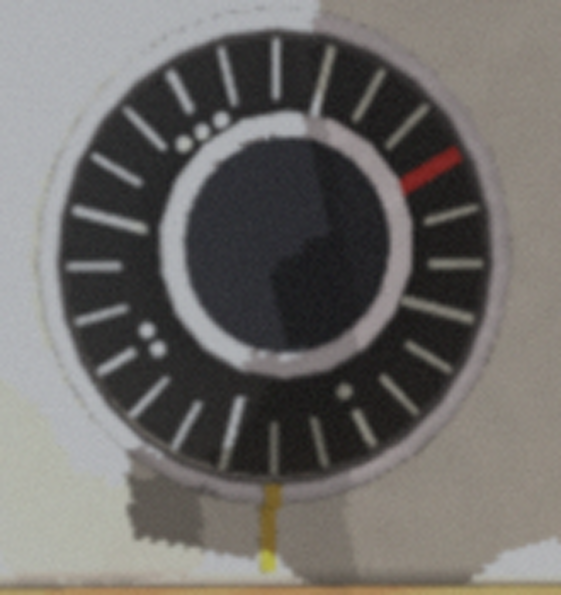

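The zoom shows the 120 line at (274,447), two past the one-dot line (365,428) and just before the long 135 line, at the yellow line (270,490). The disc's apparent radius is 49.96 mm against 50.01 mm at the start, so it is fully up. The ball is at x +28 mm (nominal 29). Handing in.

```bash
python3 -c "
from cell import *
print(finish_job())"
```

```text
the job is handed in; nothing more can be done
None
```

The analyser ring is set and latched at 120 degrees and the lamp lever is fully on. I handed the job in at about 14.6 s on the robot's clock.

**Ring:** It read 255 at the start, from both the line count and the red line. I gripped it, pressed it onto its stop, turned it 135° clockwise while it was held down, let it rise, and released it.
- **Line count:** In the last picture the 120 line, two past the one-dot line, sits at the yellow index.
- **Measured angle:** The last picture gave 120.9°. An earlier one, taken while the arm was still settling, gave 117.3°. Both are nearest the 120 line, since the lines are 15° apart.
- **Height:** The disc's apparent radius (49.96 mm, against 50.01 mm at the start) shows it fully back up.

**Lamp:** I pushed the lever with closed fingers until it stopped, with the force at about 13 N. Afterwards the ball measured +28 mm against a nominal +29 mm.

**Bystanders:** The top view showed nothing else on the bench moved. I judged that by eye and did not measure each item. The gripper was clear of everything at the end.

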